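# Close the three push valves of the pressure test rig in order

## Robot

A 6-joint arm with a two-finger parallel gripper is mounted at the origin on the work surface. World frame = base frame: x ahead of the robot, y to its left, z up, the work surface at z = 0. Lengths are in m, angles in rad, forces in N, time in s.
With the tool pointing down it reaches from about 0.25 to 0.775 m from the base axis. Payload 4 kg.
Tool frame: the origin (TCP) lies at the very end of the fingers, on their centre line; the grasp point (between the pads) lies arm.grip_depth behind it (arm.grip_depth is the distance from the TCP to the grasp point, in m); z points along the fingers, y is the line along which they close (so a half turn about z gives the same grasp; the last joint's range is limited). The gripper opens to 94 mm and grips with 3 to 60 N. Pads are 16 mm wide; open, the fingers measure 119 mm over their backs; the gripper's body (75 mm by 177 mm) begins 78 mm behind the grasp point.
Start: joints at [-1.311, 0.087, 1.371, -0, 1.684, -0.103], TCP at [0.195, -0.514, 0.206] pointing down, gripper open.
Joint ranges: [-3.1, 3.1], [-0.76, 2.03], [0.27, 2.55], [-1.08, 4.22], [0.17, 2.65], [-2.57, 2.57]. Speed limits (rad/s): [2.79, 2.79, 3.14, 3.14, 3.14, 3.14].

## Interface

Orientations are given as a rotation vector (axis times angle).
In Python, from workcell import arm gives the robot as it stands.
- The arm moves only by the tool drive_tool, never from a script. Its arguments are lists of equal length, an entry for each row: "travel": the shift along the tool's x, y, z in units of 40 mm (1.0 is 40 mm), a list of three; "rot": the turn, a rotation vector about the tool's x, y, z in units of 5 degrees (1.0 is 5 degrees), a list of three; "grip": the finger opening in mm, from 0 to 94. In form: {"travel": [[tx, ty, tz], ...], "rot": [[wx, wy, wz], ...], "grip": [grip, ...]}. A call has 1 to 12 rows; each row is the pose to reach, as a shift and turn from the pose commanded when the call began, along the tool's axes at that moment; what a row does not reach only later rows make up. A row lasts 1/12 s, in which the tool goes at most 41.7 mm and 7.16 degrees, less where a joint would pass 70% of its speed; a pose out of reach is approached as far as the arm can. A call with a gripper value outside its range is refused whole. The fingers move at their own pace and stop on an object; "squeeze" is the grip in N (left out, the last holds). Time passes only in rows, so rows that repeat a pose let the fingers close. It gives the time, the measured TCP pose, the force, the opening and the grip force at its end, in the units of the state.
- arm.read_state(): the state, without advancing time (a new reading comes with each control period).
- arm.capture(name): name is "scene" or "top"; returns the picture (480x640x3 uint8, blue, green, red); there is no depth.
- arm.get_calibration(name): a dict with "fx", "fy", "cx", "cy" (pixels), "extrinsics" (4x4, takes a point from world to camera coordinates). Camera axes: x right, y up, looking along -z (the intrinsics and any distortion apply to the point x, -y, -z); pixel columns grow to the right and rows downward; lengths in m; the calibration is good to about 2 mm. A picture is of the moment at which its call begins. get_calibration takes no time and is no camera call.
- arm.hand_in(): hands the job in; it is judged then, once.
The state is a dict: "time_s": time; "joints": joint angles; "qvel": joint speeds; "joint_torque": joint torques, N m; "tool_pos": TCP position; "tcp_rot": TCP orientation; "contact_force": force on the tool from outside, world axes, zero at the start; "wrist_torque": the same for the moment, N m; "finger_gap": finger opening in m; "finger_force": force on a finger pad.
Only numpy, scipy, OpenCV 4.12 (cv2) and the standard library are available. Lean on these libraries where they do the work, as an engineer would, in place of code of your own. Each camera call takes 0.05 s, during which the arm holds its last target. There are 200 camera calls.

## Task

Shut off the pressure test rig before its sensors come off: with a fingertip, gently push down the black caps of its three valves one after another, first the straight bar cap, then the six-sided cap, last the broad round cap, each all the way to its stop, where it stays by itself. Only push: never pull a cap up, and do not push hard once a cap's stem has reached its stop. Leave the loose things on and around the rig standing where they are, and finish with the hand clear.

Things in the scene. Friction and masses are not known exactly. Their poses are not given: they have to be found in the camera images.
- bar_top (a point): top centre of the bar-capped valve's cap (a straight crossbar 58 x 16 mm, long side along the y axis, black, 12 mm thick, flat top, level), on the valve's axis; z up; it sinks with the cap. With the stem's joint at 0 and nothing pressing, it stands 107 mm above the table. The cap is the highest part of its valve.
- bar_stem (a joint): travel of the bar-capped valve's steel stem in m: 0 is up (open), grows as it is pushed straight down, firm stop at 0.014 (closed); starts between 0 and 0.002; can also be pulled up to -0.006. About 4 N of friction, no return spring: it stays where it is left. The cap rides on it on a spring, so the cap's top must be pushed down some 16 to 22 mm in all; beyond 26 mm it is rigid
- bar_valve: fixed steel body of the bar-capped valve: 44 mm square foot on the rig's plate, 34 mm wide above; origin at the centre of its underside (12 mm above the table), z up the axis. Its cap sits on the stem on a small spring (2 N to start, then 2 N per mm, 12 mm at most): it gives 1 to 3 mm while the stem moves, more once the stem is at its stop, and comes back when let go
- hex_top (a point): top centre of the six-sided valve's cap (a hexagon 30 mm across its flats, black, 12 mm thick, flat top, level), on the valve's axis; z up; it sinks with the cap. With the stem's joint at 0 and nothing pressing, it stands 127 mm above the table. The cap is the highest part of its valve.
- hex_stem (a joint): travel of the six-sided valve's steel stem in m: 0 is up (open), grows as it is pushed straight down, firm stop at 0.014 (closed); starts between 0 and 0.002; can also be pulled up to -0.006. About 4 N of friction, no return spring: it stays where it is left. The cap rides on it on a spring, so the cap's top must be pushed down some 16 to 22 mm in all; beyond 26 mm it is rigid
- hex_valve: fixed steel body of the six-sided valve: 44 mm square foot on the rig's plate, 34 mm wide above; origin at the centre of its underside (12 mm above the table), z up the axis. Its cap sits on the stem on a small spring (2 N to start, then 2 N per mm, 12 mm at most): it gives 1 to 3 mm while the stem moves, more once the stem is at its stop, and comes back when let go
- round_top (a point): top centre of the round-capped valve's cap (a broad round disc 48 mm wide, black, 12 mm thick, flat top, level), on the valve's axis; z up; it sinks with the cap. With the stem's joint at 0 and nothing pressing, it stands 117 mm above the table. The cap is the highest part of its valve.
- round_stem (a joint): travel of the round-capped valve's steel stem in m: 0 is up (open), grows as it is pushed straight down, firm stop at 0.014 (closed); starts between 0 and 0.002; can also be pulled up to -0.006. About 4 N of friction, no return spring: it stays where it is left. The cap rides on it on a spring, so the cap's top must be pushed down some 16 to 22 mm in all; beyond 26 mm it is rigid
- round_valve: fixed steel body of the round-capped valve: 44 mm square foot on the rig's plate, 34 mm wide above; origin at the centre of its underside (12 mm above the table), z up the axis. Its cap sits on the stem on a small spring (2 N to start, then 2 N per mm, 12 mm at most): it gives 1 to 3 mm while the stem moves, more once the stem is at its stop, and comes back when let go
- rig: fixed test rig: aluminium plate 250 (x) x 310 (y) x 12 mm on the table, origin at the centre of its underside; carries the three valves at three places about 150 to 200 mm apart (which valve is at which place varies), a low junction block (42 mm high) with tubes, and a round dial gauge (68 mm wide, up to 120 mm high) near its far left corner, at x 0.085, y 0.105 of this frame
- adapter1: loose stainless threaded adapter, round, 28 mm wide, 36 mm tall, standing; origin at the centre of its underside; on the rig's plate among the valves
- adapter2: loose stainless threaded adapter, round, 28 mm wide, 36 mm tall, standing; origin at the centre of its underside; on a corner of the rig's plate
- adapter3: loose stainless threaded adapter, round, 28 mm wide, 36 mm tall, standing; origin at the centre of its underside; on the table to the left of the rig
- spool: loose white plastic spool, 60 mm wide, 32 mm tall, standing flat to the right of the rig; origin at the centre of its underside
- driver: loose screwdriver, 170 mm long, lying between the robot and the rig; x axis along it, pointing to the blade
- pencup: loose white cup, 72 mm wide, 85 mm tall, beside the rig on the left; origin at the centre of its underside
- flask: loose grey drinking bottle, 66 mm wide, 190 mm tall, beside the rig on the right; origin at the centre of its underside

How it is judged:
By the outcome, as a careful person would: the job done as asked, in the order asked, and still so for the second after the job is handed in, with the robot touching nothing.
It also fails if it takes over 51 s, if anything falls off the work surface, if the arm or the gripper's body presses on something with over 40 N, if the wrist force passes 120 N, or if a joint passes its speed limit or range.

## Working session

There is one attempt and no reset: what is moved stays moved. The work goes in short steps, Python scripts to look and compute and a tool call to move; the robot and the scene stay as the last step left them, time stands still between calls to the robot, and variables do not carry over. Pictures are saved under pics/ and viewed, at most 10 in all, crops included, and the job is handed in when it is done.

Besides the shell and the picture viewer there is one more tool, called as a command line: name --argument value ..., lists and objects as JSON in quotes. drive_tool: Moves the arm, as the interface text tells. Its arguments: {"type":"object","properties":{"travel":{"type":"array"},"rot":{"type":"array"},"grip":{"type":"array"},"squeeze":{"type":"number"}},"required":["travel","rot","grip"]}

```bash
mkdir -p pics; cat > h.py <<'E'
import numpy as np,cv2
from workcell import arm
def ray(n,u,v):
    c=arm.get_calibration(n);E=np.array(c["extrinsics"]);R=E[:3,:3];t=E[:3,3]
    p=np.array([[[u,v]]],float);K=np.array([[c["fx"],0,c["cx"]],[0,c["fy"],c["cy"]],[0,0,1.]])
    d=c.get("distortion",c.get("dist"))
    q=cv2.undistortPoints(p,K,None if d is None else np.array(d,float))[0,0]
    return -R.T@t, R.T@np.array([q[0],-q[1],-1])
def onz(n,u,v,z):
    o,d=ray(n,u,v);return o+d*(z-o[2])/d[2]
E
python3 - <<'E'
from h import *
for n in("scene","top"):
    cv2.imwrite(f"pics/{n}0.png",arm.capture(n)); print(arm.get_calibration(n))
print(arm.read_state(),arm.grip_depth)
E
```

```text
{'fx': 603.3143003921714, 'fy': 603.3143003921714, 'cx': 314.6298388627429, 'cy': 242.3176652344532, 'extrinsics': array([[-0.69529999,  0.7186586 , -0.0093666 ,  0.36740261],
       [-0.44349208, -0.41874898,  0.79244184,  0.17023326],
       [ 0.56557289,  0.55513882,  0.60987556, -1.41789067],
       [ 0.        ,  0.        ,  0.        ,  1.        ]])}
{'fx': 531.4410747845621, 'fy': 531.4410747845621, 'cx': 318.1807057627536, 'cy': 240.7487127598824, 'extrinsics': array([[-0.02498567, -0.99956743, -0.01551372,  0.05139584],
       [ 0.9856306 , -0.02722466,  0.16670676, -0.54522864],
       [-0.16705701, -0.01112551,  0.98588447, -0.8846502 ],
       [ 0.        ,  0.        ,  0.        ,  1.        ]])}
{'time_s': 0.1, 'joints': array([-1.31111703e+00,  8.78993777e-02,  1.37208838e+00, -4.46965714e-05,
        1.68361865e+00, -1.03068289e-01]), 'qvel': array([ 0.00103145, -0.00168984, -0.00226616,  0.00095655,  0.00086499,
       -0.00029502]), 'joint_torque': array([ 1.42845562e-03, -3.41254234e+01, -3.03302407e+01,  7.19546014e-02,
        3.04715813e-02, -1.01103665e-04]), 'tool_pos': array([ 0.19503303, -0.5137255 ,  0.20441872]), 'tcp_rot': array([-3.08809069e+00, -5.66314417e-01,  3.16798058e-04]), 'contact_force': array([-0.12580571, -0.74872451,  0.68419644]), 'wrist_torque': array([ 0.01696915, -0.04128593,  0.03756954]), 'finger_force': 0.0, 'finger_gap': 0.09395694659968927} 0.0188
```

View pics/scene0.png

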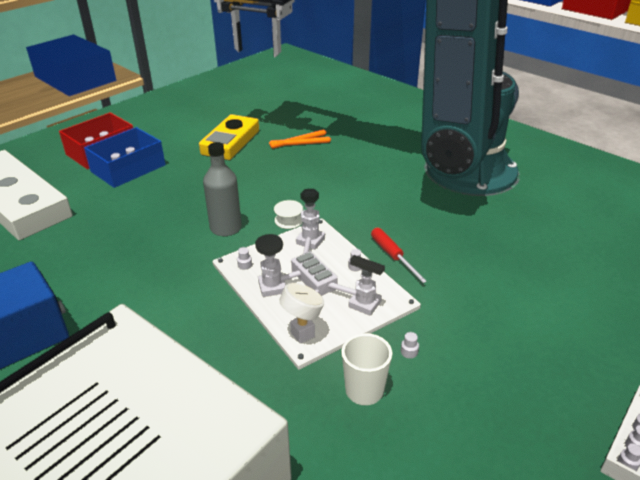

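View pics/top0.png

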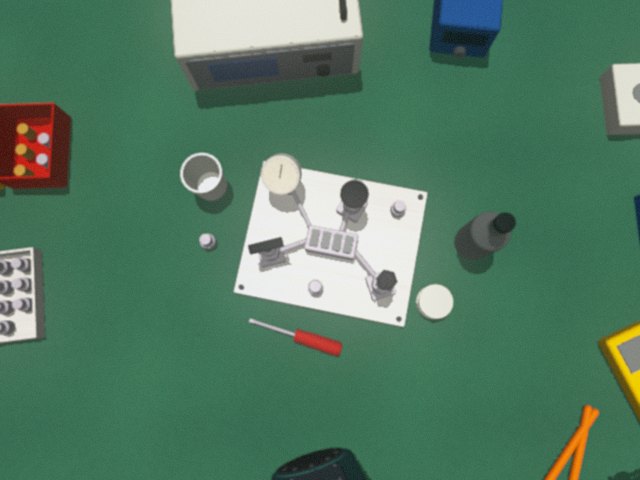

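The top view shows the bar cap at about (266,246), hex at (386,280), round at (354,194), and the flask at (490,232). In the scene view they are at about (367,265), (310,196) and (269,244).

```bash
cat > m.py <<'E'
from h import *
import sys
H={"bar":.107,"hex":.127,"round":.117}
P={"top":{"bar":(266,246),"hex":(386,280),"round":(354,194)},"scene":{"bar":(367,265),"hex":(310,196),"round":(269,244)}}
def meas(tag,dz={}):
  ims={n:cv2.imread(f"pics/{n}{tag}.png") for n in P}
  for k in H:
    z=H[k]-dz.get(k,0.001); rs=[]
    for n in P:
        u,v=P[n][k]; m=(ims[n].max(2)<75).astype(np.uint8)
        w=np.zeros_like(m); w[v-26:v+26,u-26:u+26]=1
        N,L,S,C=cv2.connectedComponentsWithStats(m*w,connectivity=4)
        i=min(range(1,N),key=lambda i:np.hypot(*(C[i]-(u,v)))-S[i,4]*.05)
        c=C[i]; rs.append(ray(n,*c))
        mm=cv2.minAreaRect(np.argwhere(L==i)[:,::-1].astype(np.float32))
        print(k,n,c.round(1),S[i],"z-6mm:",onz(n,*c,z-.006).round(4),np.round(mm[1],1),round(mm[2],1))
        if n=="top" and k=="bar":
            b=cv2.boxPoints(mm); q=[onz(n,*x,z)[:2] for x in b]; print(np.round(q,4).tolist())
    (o,d),(p,e)=rs
    s=np.linalg.lstsq(np.c_[d,-e],p-o,rcond=None)[0]
    a,b=o+d*s[0],p+e*s[1]; print(" tri",((a+b)/2).round(4),"gap",np.linalg.norm(a-b).round(4))
if __name__=="__main__": meas(sys.argv[1])
E
python3 m.py 0; python3 -c "
from h import *
for n,u,v,z in [('flask',490,232,.1),('blc',240,290,.012),('brc',403,322,.012),('trc',423,194,.012),('cup',204,172,.085)]: print(n,onz('top',u,v,z).round(3))
print(cv2.Rodrigues(arm.read_state()['tcp_rot'])[0].round(3))"
```

```text
bar top [268. 248.] [268 248   1   1   1] z-6mm: [0.5274 0.1194 0.1   ] [0. 0.] 0.0
[[0.5265, 0.1187], [0.5265, 0.1187], [0.5265, 0.1187], [0.5265, 0.1187]]
bar scene [366.9 265. ] [351 256  33  19 326] z-6mm: [0.5306 0.1227 0.1   ] [34.2 14.2] 18.4
 tri [0.5277 0.12   0.0968] gap 0.0007
flask [ 0.544 -0.246  0.1  ]
blc [0.467 0.18  0.012]
brc [ 0.403 -0.109  0.012]
trc [ 0.634 -0.157  0.012]
cup [0.665 0.23  0.085]
[[ 0.935  0.355 -0.001]
 [ 0.355 -0.935  0.002]
 [ 0.    -0.002 -1.   ]]Traceback (most recent call last):
  File "m.py", line 22, in <module>
    if __name__=="__main__": meas(sys.argv[1])
                             ~~~~^^^^^^^^^^^^^
  File "m.py", line 13, in meas
    i=min(range(1,N),key=lambda i:np.hypot(*(C[i]-(u,v)))-S[i,4]*.05)
ValueError: min() iterable argument is empty
```

```bash
python3 - <<'E'
from m import *
a=cv2.imread("pics/top0.png"); b=cv2.imread("pics/scene0.png")
for n,im in(("top",a),("scene",b)):
    for k,(u,v) in P[n].items(): print(n,k,im[v,u],im[v-3:v+4,u-3:u+4].reshape(-1,3).mean(0).round())
print(a[360,200],b[330,180])
t=cv2.resize(a[160:310,240:420],None,fx=4,fy=4)
s=cv2.resize(b[180:330,220:400],None,fx=4,fy=4)
cv2.imwrite("pics/z.png",cv2.resize(np.hstack([a[160:320,238:428][:, :],b[180:340,215:405]]),(798,336),interpolation=cv2.INTER_CUBIC))
E
sed -i 's/ims\[n\].max(2)<75)/ims[n].max(2)<T[n])/; s/^import sys/import sys\nT={"top":95,"scene":75}/' m.py; python3 m.py 0
```

```text
top bar [81 81 80] [79. 81. 79.]
top hex [90 93 95] [90. 91. 91.]
top round [76 80 76] [77. 80. 78.]
scene bar [53 57 56] [52. 56. 55.]
scene hex [42 47 40] [41. 45. 39.]
scene round [50 55 51] [50. 53. 50.]
[ 87 114  60] [ 99 134  69]
bar top [265.5 245.8] [249 239  33  14 276] z-6mm: [0.5312 0.1235 0.1   ] [ 9.9 32.5] 76.0
[[0.5314, 0.1504], [0.543, 0.0986], [0.5269, 0.0948], [0.5153, 0.1466]]
bar scene [366.9 265. ] [351 256  33  19 326] z-6mm: [0.5306 0.1227 0.1   ] [34.2 14.2] 18.4
 tri [0.5312 0.1233 0.1007] gap 0.0003
hex top [386.  280.6] [378 271  18  19 221] z-6mm: [ 0.4668 -0.0698  0.12  ] [17.1 17.7] 18.4
hex scene [309.4 196.2] [301 189  18  17 231] z-6mm: [ 0.4703 -0.0681  0.12  ] [16.3 16.3] 45.0
 tri [ 0.4673 -0.0704  0.1175] gap 0.0009
round top [353.9 194.2] [341 181  27  27 560] z-6mm: [ 0.6119 -0.0247  0.11  ] [26. 26.] 0.0
round scene [268.6 244.2] [256 235  26  21 429] z-6mm: [ 0.6121 -0.0258  0.11  ] [20. 25.] 90.0
 tri [ 0.6122 -0.025   0.1103] gap 0.0009
```

View pics/z.png

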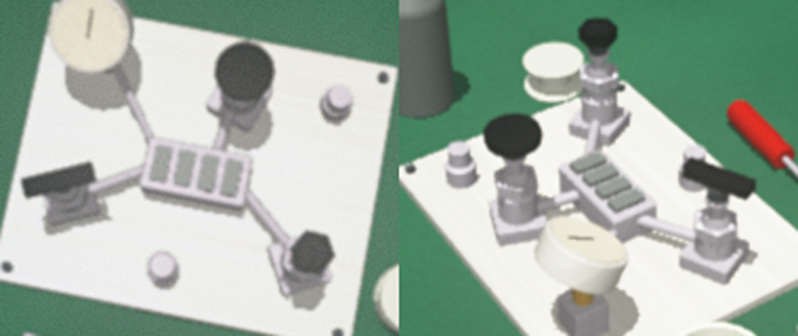

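drive_tool --travel '[[0.5, -0.4, -0.3], [1.1, -1, -0.6], [1.7, -1.5, -0.9], [2.3, -2.1, -1.2], [3, -2.6, -1.2], [3.6, -3.2, -1.2], [4.2, -3.7, -1.2], [4.8, -4.3, -1.2], [5.4, -4.8, -1.2], [6, -5.3, -1.2], [6.6, -5.9, -1.2], [7.2, -6.4, -1.2]]' --rot '[[0, 0, 0], [0, 0, 0], [0, 0, 0], [0, 0, 0], [0, 0, 0], [0, 0, 0], [0, 0, 0], [0, 0, 0], [0, 0, 0], [0, 0, 0], [0, 0, 0], [0, 0, 0]]' --grip '[0, 0, 0, 0, 0, 0, 0, 0, 0, 0, 0, 0]' --squeeze 10

```text
time_s: 1.1
tool_pos: [0.3737, -0.1708, 0.2532]
tcp_rot: [-3.09, -0.567, 0.0]
contact_force: [0.1, -0.7, 0.6]
finger_gap: 0.0175
finger_force: 0.0
```

```bash
cat > go.py <<'E'
from h import *
import sys
s=arm.read_state();R=cv2.Rodrigues(s["tcp_rot"])[0]
t=np.array([float(x) for x in sys.argv[1:4]])
print("t",round(s["time_s"],2),"pos",s["tool_pos"].round(4),"F",s["contact_force"].round(1),"gap",s["finger_gap"].round(4))
print("units",(R.T@(t-s["tool_pos"])/.04).round(2),"yaw y",np.degrees(np.arctan2(R[1,1],R[0,1])).round(1),"z",R[:,2].round(3))
E
python3 go.py .531 .1235 .13
```

```text
Traceback (most recent call last):
  File "go.py", line 5, in <module>
    print("t",round(s["time_s"],2),"pos",s["tool_pos"].round(4),"F",s["contact_force"].round(1),"gap",s["finger_gap"].round(4))
                                                                                                      ^^^^^^^^^^^^^^^^^^^^^
AttributeError: 'float' object has no attribute 'round'
```

drive_tool --travel '[[0.6, -0.5, 0], [1.2, -1.1, 0], [1.8, -1.6, 0], [2.5, -2.2, 0], [3.1, -2.7, 0], [3.7, -3.2, 0], [4.3, -3.8, 0], [5, -4.3, 0], [5.6, -4.9, 0.5], [6.3, -5.5, 1], [6.3, -5.5, 1.5], [6.3, -5.5, 2]]' --rot '[[0, 0, 0.4], [0, 0, 0.8], [0, 0, 1.2], [0, 0, 1.6], [0, 0, 1.6], [0, 0, 1.6], [0, 0, 1.6], [0, 0, 1.6], [0, 0, 1.6], [0, 0, 1.6], [0, 0, 1.6], [0, 0, 1.6]]' --grip '[0, 0, 0, 0, 0, 0, 0, 0, 0, 0, 0, 0]'

```text
time_s: 2.1
tool_pos: [0.5311, 0.1244, 0.1712]
tcp_rot: [3.121, 0.355, -0.003]
contact_force: [0.5, -0.2, -0.1]
finger_gap: 0.0004
finger_force: 0.0
```

```bash
sed -i 's/s\["finger_gap"\].round(4)/round(s["finger_gap"],4)/' go.py; python3 go.py .531 .1235 .11; python3 -c "
from h import *
a=arm.capture('top');b=arm.capture('scene')
cv2.imwrite('pics/z2.png',cv2.resize(np.hstack([a[160:320,238:428],b[180:340,265:455]]),(798,336),interpolation=cv2.INTER_CUBIC))"
```

```text
t 2.1 pos [0.5311 0.1244 0.1712] F [ 0.5 -0.2 -0.1] gap 0.0004
units [-0.    0.02  1.53] yaw y -77.0 z [-0.002 -0.    -1.   ]
```

View pics/z2.png

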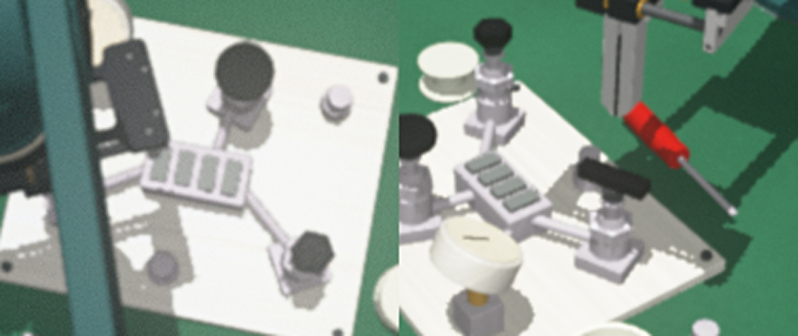

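drive_tool --travel '[[0, 0, 0.4], [0, 0, 0.8], [0, 0, 1.2], [0, 0, 1.4], [0, 0, 1.5], [0, 0, 1.55], [0, 0, 1.6], [0, 0, 1.65], [0, 0, 1.7], [0, 0, 1.7]]' --rot '[[0, 0, 0], [0, 0, 0], [0, 0, 0], [0, 0, 0], [0, 0, 0], [0, 0, 0], [0, 0, 0], [0, 0, 0], [0, 0, 0], [0, 0, 0]]' --grip '[0, 0, 0, 0, 0, 0, 0, 0, 0, 0]'

```text
time_s: 3.03
tool_pos: [0.5319, 0.1225, 0.1064]
tcp_rot: [3.122, 0.35, 0.003]
contact_force: [-0.1, 0.1, 3.1]
finger_gap: 0.0006
finger_force: 1.4
```

drive_tool --travel '[[0, 0, 0.04], [0, 0, 0.08], [0, 0, 0.12], [0, 0, 0.16], [0, 0, 0.2], [0, 0, 0.2]]' --rot '[[0, 0, 0], [0, 0, 0], [0, 0, 0], [0, 0, 0], [0, 0, 0], [0, 0, 0]]' --grip '[0, 0, 0, 0, 0, 0]'

```text
time_s: 3.53
tool_pos: [0.5317, 0.1225, 0.0973]
tcp_rot: [3.122, 0.35, 0.002]
contact_force: [1.5, 0.1, 3.8]
finger_gap: 0.0006
finger_force: 1.6
```

drive_tool --travel '[[0, 0, 0.03], [0, 0, 0.06], [0, 0, 0.09], [0, 0, 0.12], [0, 0, 0.12]]' --rot '[[0, 0, 0], [0, 0, 0], [0, 0, 0], [0, 0, 0], [0, 0, 0]]' --grip '[0, 0, 0, 0, 0]'

```text
time_s: 3.95
tool_pos: [0.5314, 0.1225, 0.0925]
tcp_rot: [3.122, 0.35, 0.001]
contact_force: [3.1, -0.2, 2.5]
finger_gap: 0.0005
finger_force: 1.7
```

drive_tool --travel '[[0, 0, 0.02], [0, 0, 0.04], [0, 0, 0.05], [0, 0, 0.05]]' --rot '[[0, 0, 0], [0, 0, 0], [0, 0, 0], [0, 0, 0]]' --grip '[0, 0, 0, 0]'

```text
time_s: 4.28
tool_pos: [0.5315, 0.1225, 0.0913]
tcp_rot: [3.122, 0.35, 0.002]
contact_force: [2.7, 0.2, 5.3]
finger_gap: 0.0009
finger_force: 2.9
```

drive_tool --travel '[[0, 0, 0.02], [0, 0, 0.04], [0, 0, 0.04]]' --rot '[[0, 0, 0], [0, 0, 0], [0, 0, 0]]' --grip '[0, 0, 0]'

```text
time_s: 4.53
tool_pos: [0.5315, 0.1225, 0.0902]
tcp_rot: [3.122, 0.35, 0.002]
contact_force: [0.4, -0.1, 9.2]
finger_gap: 0.0003
finger_force: 3.9
```

drive_tool --travel '[[0, 0, 0.02], [0, 0, 0.04], [0, 0, 0.04]]' --rot '[[0, 0, 0], [0, 0, 0], [0, 0, 0]]' --grip '[0, 0, 0]'

```text
time_s: 4.78
tool_pos: [0.5316, 0.1225, 0.0891]
tcp_rot: [3.122, 0.35, 0.003]
contact_force: [0.5, 0.1, 10.1]
finger_gap: 0.0004
finger_force: 4.9
```

drive_tool --travel '[[0, 0, -0.3], [0, 0, -0.9], [0, 0, -1.6], [-0.4, 0.6, -2], [-0.8, 1.3, -2], [-1.2, 1.9, -2], [-1.6, 2.6, -2], [-2, 3.2, -2], [-2.4, 3.8, -2], [-2.6, 4.3, -2], [-2.6, 4.3, -1.6], [-2.6, 4.3, -1.4]]' --rot '[[0, 0, 0], [0, 0, 0], [0, 0, 0], [0, 0, 0], [0, 0, 0], [0, 0, 0], [0, 0, 0], [0, 0, 0], [0, 0, 0], [0, 0, 0], [0, 0, 0], [0, 0, 0]]' --grip '[0, 0, 0, 0, 0, 0, 0, 0, 0, 0, 0, 0]'

```text
time_s: 5.78
tool_pos: [0.4655, -0.0688, 0.1412]
tcp_rot: [-3.12, -0.346, 0.008]
contact_force: [-0.7, 1.5, -0.1]
finger_gap: 0.0005
finger_force: 0.0
```

```bash
python3 go.py .4675 -.0695 .13; python3 -c "
from h import *
a=arm.capture('top');b=arm.capture('scene');cv2.imwrite('pics/scene3.png',b)
cv2.imwrite('pics/z3.png',cv2.resize(np.hstack([a[160:320,238:428],b[140:300,215:405]]),(798,336),interpolation=cv2.INTER_CUBIC))
m=(b.max(2)<75).astype(np.uint8);m[:,:345]=0;m[:,392:]=0;m[:250]=0;m[292:]=0
N,L,S,C=cv2.connectedComponentsWithStats(m);i=1+S[1:,4].argmax();print(S[i],C[i],onz('scene',*C[i],.087))"
```

```text
t 5.78 pos [ 0.4655 -0.0688  0.1412] F [-0.7  1.5 -0.1] gap 0.0005
units [0.05 0.03 0.28] yaw y -77.4 z [-0.005  0.002 -1.   ]
[350 262  33  19 301] [366.20598007 271.2923588 ] [0.5314444  0.12257555 0.087     ]
```

View pics/z3.png

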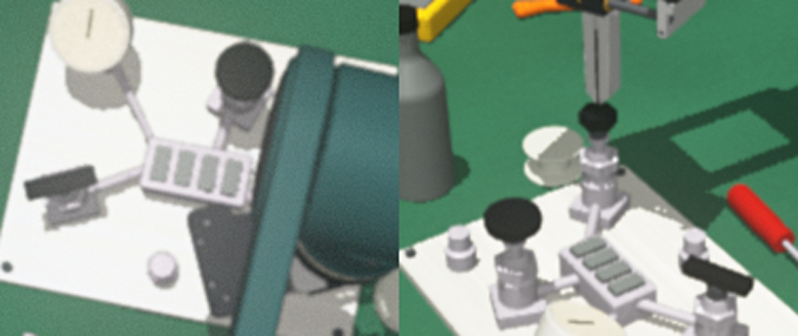

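drive_tool --travel '[[0.05, 0.03, 0.1], [0.05, 0.03, 0.2], [0.05, 0.03, 0.3], [0.05, 0.03, 0.36], [0.05, 0.03, 0.42], [0.05, 0.03, 0.48], [0.05, 0.03, 0.54], [0.05, 0.03, 0.6], [0.05, 0.03, 0.65], [0.05, 0.03, 0.7], [0.05, 0.03, 0.75], [0.05, 0.03, 0.75]]' --rot '[[0, 0, 0], [0, 0, 0], [0, 0, 0], [0, 0, 0], [0, 0, 0], [0, 0, 0], [0, 0, 0], [0, 0, 0], [0, 0, 0], [0, 0, 0], [0, 0, 0], [0, 0, 0]]' --grip '[0, 0, 0, 0, 0, 0, 0, 0, 0, 0, 0, 0]'

```text
time_s: 6.88
tool_pos: [0.4701, -0.0689, 0.1132]
tcp_rot: [-3.122, -0.35, -0.001]
contact_force: [-1.0, 1.6, 3.4]
finger_gap: 0.0003
finger_force: 1.6
```

drive_tool --travel '[[0, 0, 0.02], [0, 0, 0.04], [0, 0, 0.04]]' --rot '[[0, 0, 0], [0, 0, 0], [0, 0, 0]]' --grip '[0, 0, 0]'

```text
time_s: 7.13
tool_pos: [0.4701, -0.0689, 0.1119]
tcp_rot: [-3.122, -0.35, -0.001]
contact_force: [-1.4, 3.1, 4.5]
finger_gap: 0.0005
finger_force: 2.2
```

drive_tool --travel '[[0, 0, 0.02], [0, 0, 0.04], [0, 0, 0.04]]' --rot '[[0, 0, 0], [0, 0, 0], [0, 0, 0]]' --grip '[0, 0, 0]'

```text
time_s: 7.38
tool_pos: [0.4702, -0.0689, 0.1108]
tcp_rot: [-3.122, -0.35, -0.001]
contact_force: [-2.0, 2.5, 6.5]
finger_gap: 0.0003
finger_force: 3.3
```

drive_tool --travel '[[0, 0, 0.02], [0, 0, 0.04], [0, 0, 0.04]]' --rot '[[0, 0, 0], [0, 0, 0], [0, 0, 0]]' --grip '[0, 0, 0]'

```text
time_s: 7.63
tool_pos: [0.4702, -0.0689, 0.1097]
tcp_rot: [3.122, 0.35, 0.002]
contact_force: [-1.9, 3.0, 8.7]
finger_gap: 0.0
finger_force: 4.3
```

drive_tool --travel '[[0, 0, 0.02], [0, 0, 0.04], [0, 0, 0.04]]' --rot '[[0, 0, 0], [0, 0, 0], [0, 0, 0]]' --grip '[0, 0, 0]'

```text
time_s: 7.88
tool_pos: [0.4703, -0.0689, 0.1087]
tcp_rot: [3.122, 0.35, 0.002]
contact_force: [-2.6, 2.7, 10.6]
finger_gap: 0.0007
finger_force: 5.3
```

drive_tool --travel '[[0, 0, -0.3], [0, 0, -0.9], [0, 0, -1.5], [0.5, 0, -1.5], [1.1, -0.1, -1.5], [1.8, -0.1, -1.5], [2.5, -0.2, -1.5], [3.1, -0.2, -1.5], [3.5, -0.3, -1.5], [3.7, -0.3, -1.2], [3.7, -0.3, -0.8], [3.7, -0.3, -0.6]]' --rot '[[0, 0, 0], [0, 0, 0], [0, 0, 0], [0, 0, 0], [0, 0, 0], [0, 0, 0], [0, 0, 0], [0, 0, 0], [0, 0, 0], [0, 0, 0], [0, 0, 0], [0, 0, 0]]' --grip '[0, 0, 0, 0, 0, 0, 0, 0, 0, 0, 0, 0]'

```text
time_s: 8.88
tool_pos: [0.6104, -0.0249, 0.1274]
tcp_rot: [-3.122, -0.35, 0.008]
contact_force: [0.7, -0.2, 0.1]
finger_gap: 0.0008
finger_force: 0.0
```

```bash
python3 go.py .612 -.025 .127; python3 -c "
from h import *
b=arm.capture('scene')
m=(b.max(2)<75).astype(np.uint8);m[:,:292]=0;m[:,328:]=0;m[:180]=0;m[222:]=0
N,L,S,C=cv2.connectedComponentsWithStats(m);i=1+S[1:,4].argmax();print(S[i],C[i],onz('scene',*C[i],.107),onz('scene',*C[i],.12))
cv2.imwrite('pics/z4.png',cv2.resize(b[140:300,215:405],(760,600)))"
```

```text
t 8.88 pos [ 0.6104 -0.0249  0.1274] F [ 0.7 -0.2  0.1] gap 0.0008
units [0.04 0.01 0.01] yaw y -77.2 z [-0.005 -0.001 -1.   ]
[292 180  26  14 237] [301.80590717 185.092827  ] [ 0.43823089 -0.1205071   0.107     ] [ 0.45264995 -0.10566792  0.12      ]
```

View pics/z4.png

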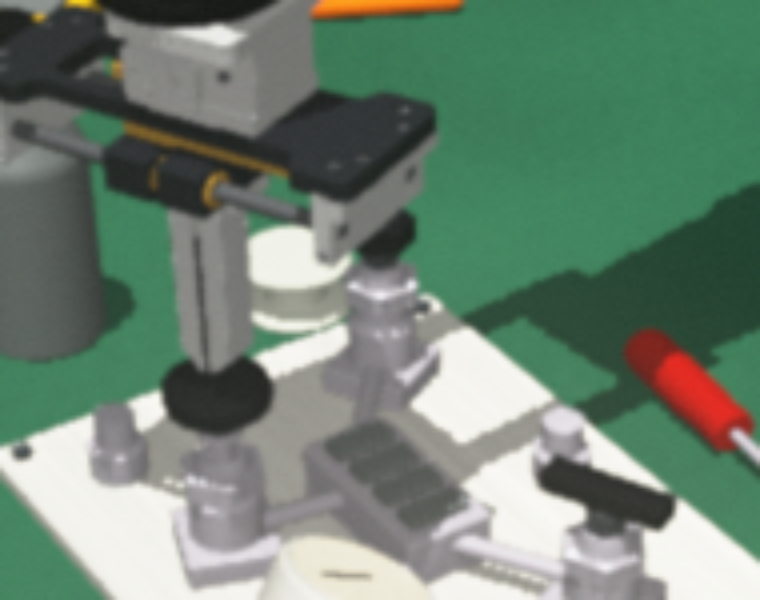

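drive_tool --travel '[[0, 0, 0.06], [0, 0, 0.12], [0, 0, 0.18], [0, 0, 0.24], [0, 0, 0.3], [0, 0, 0.36], [0, 0, 0.42], [0, 0, 0.48], [0, 0, 0.54], [0, 0, 0.58], [0, 0, 0.62], [0, 0, 0.62]]' --rot '[[0, 0, 0], [0, 0, 0], [0, 0, 0], [0, 0, 0], [0, 0, 0], [0, 0, 0], [0, 0, 0], [0, 0, 0], [0, 0, 0], [0, 0, 0], [0, 0, 0], [0, 0, 0]]' --grip '[0, 0, 0, 0, 0, 0, 0, 0, 0, 0, 0, 0]'

```text
time_s: 9.93
tool_pos: [0.6118, -0.0246, 0.1061]
tcp_rot: [3.122, 0.35, 0.001]
contact_force: [0.2, -0.6, 3.0]
finger_gap: 0.0005
finger_force: 1.6
```

drive_tool --travel '[[0, 0, 0.02], [0, 0, 0.04], [0, 0, 0.04]]' --rot '[[0, 0, 0], [0, 0, 0], [0, 0, 0]]' --grip '[0, 0, 0]'

```text
time_s: 10.18
tool_pos: [0.6118, -0.0247, 0.1046]
tcp_rot: [3.122, 0.35, 0.001]
contact_force: [0.5, 0.6, 3.6]
finger_gap: 0.0004
finger_force: 1.6
```

drive_tool --travel '[[0, 0, 0.02], [0, 0, 0.04], [0, 0, 0.04]]' --rot '[[0, 0, 0], [0, 0, 0], [0, 0, 0]]' --grip '[0, 0, 0]'

```text
time_s: 10.43
tool_pos: [0.6118, -0.0247, 0.1029]
tcp_rot: [3.122, 0.35, 0.0]
contact_force: [-0.1, 0.4, 2.7]
finger_gap: 0.0005
finger_force: 1.6
```

drive_tool --travel '[[0, 0, 0.02], [0, 0, 0.04], [0, 0, 0.05], [0, 0, 0.05]]' --rot '[[0, 0, 0], [0, 0, 0], [0, 0, 0], [0, 0, 0]]' --grip '[0, 0, 0, 0]'

```text
time_s: 10.77
tool_pos: [0.6119, -0.0246, 0.1015]
tcp_rot: [3.122, 0.35, 0.001]
contact_force: [-0.5, 0.1, 5.4]
finger_gap: 0.0006
finger_force: 2.6
```

drive_tool --travel '[[0, 0, 0.02], [0, 0, 0.04], [0, 0, 0.04]]' --rot '[[0, 0, 0], [0, 0, 0], [0, 0, 0]]' --grip '[0, 0, 0]'

```text
time_s: 11.02
tool_pos: [0.6119, -0.0247, 0.1005]
tcp_rot: [3.122, 0.35, 0.002]
contact_force: [-0.9, -0.4, 6.9]
finger_gap: 0.0003
finger_force: 3.6
```

drive_tool --travel '[[0, 0, 0.02], [0, 0, 0.03], [0, 0, 0.03]]' --rot '[[0, 0, 0], [0, 0, 0], [0, 0, 0]]' --grip '[0, 0, 0]'

```text
time_s: 11.27
tool_pos: [0.6119, -0.0247, 0.0998]
tcp_rot: [3.122, 0.35, 0.002]
contact_force: [-1.9, 0.2, 8.0]
finger_gap: 0.0004
finger_force: 4.3
```

drive_tool --travel '[[0, 0, 0.02], [0, 0, 0.03], [0, 0, 0.03]]' --rot '[[0, 0, 0], [0, 0, 0], [0, 0, 0]]' --grip '[0, 0, 0]'

```text
time_s: 11.52
tool_pos: [0.612, -0.0247, 0.0991]
tcp_rot: [3.121, 0.35, 0.003]
contact_force: [-1.8, 0.0, 10.2]
finger_gap: 0.0004
finger_force: 5.0
```

drive_tool --travel '[[0, 0, -0.3], [0, 0, -0.9], [0, 0, -1.6], [0, 0, -2.3], [0, 0, -3], [-0.5, 0, -3.6], [-1.2, 0, -4], [-1.9, 0, -4], [-2.6, 0, -4], [-3.3, 0, -4], [-4, 0, -4], [-4.6, 0, -4]]' --rot '[[0, 0, 0], [0, 0, 0], [0, 0, 0], [0, 0, 0], [0, 0, 0], [0, 0, 0], [0, 0, 0], [0, 0, 0], [0, 0, 0], [0, 0, 0], [0, 0, 0], [0, 0, 0]]' --grip '[0, 0, 0, 0, 0, 0, 0, 0, 0, 0, 0, 0]'

```text
time_s: 12.52
tool_pos: [0.4301, -0.0652, 0.2561]
tcp_rot: [-3.121, -0.35, 0.003]
contact_force: [1.0, -0.9, 0.7]
finger_gap: 0.0005
finger_force: 0.0
```

drive_tool --travel '[[-0.5, 0, 0], [-1, 0, 0], [-1.3, 0, 0], [-1.3, 0, 0], [-1.3, 0, 0]]' --rot '[[0, 0, 0], [0, 0, 0], [0, 0, 0], [0, 0, 0], [0, 0, 0]]' --grip '[0, 0, 0, 0, 0]'

```text
time_s: 12.93
tool_pos: [0.3813, -0.0767, 0.2567]
tcp_rot: [-3.122, -0.349, -0.0]
contact_force: [0.7, -0.3, -0.5]
finger_gap: 0.0005
finger_force: 0.0
```

```bash
python3 - <<'E'
from m import *
for n in P: cv2.imwrite(f"pics/{n}5.png",arm.capture(n))
s0=cv2.imread("pics/scene0.png");s=cv2.imread("pics/scene5.png")
cv2.imwrite("pics/z5.png",cv2.resize(np.vstack([s0[140:400,190:440],s[140:400,190:440]]) if 0 else np.hstack([s0[130:410,190:440],s[130:410,190:440]]),(800,448)))
for k in H:
    u,v=P["scene"][k];v+=5;m=(s.max(2)<75).astype(np.uint8);w=0*m;w[v-16:v+18,u-20:u+20]=1
    N,L,S,C=cv2.connectedComponentsWithStats(m*w);i=1+S[1:,4].argmax()
    print(k,S[i],C[i].round(1),onz("scene",*C[i],H[k]-.020).round(4))
E
```

```text
bar [350 262  33  19 298] [366.3 271.3] [0.5314 0.1227 0.087 ]
hex [301 194  21  17 231] [309.9 201.5] [ 0.4683 -0.0689  0.107 ]
round [257 241  26  21 416] [269.2 250.5] [ 0.6122 -0.0251  0.097 ]
```

View pics/z5.png

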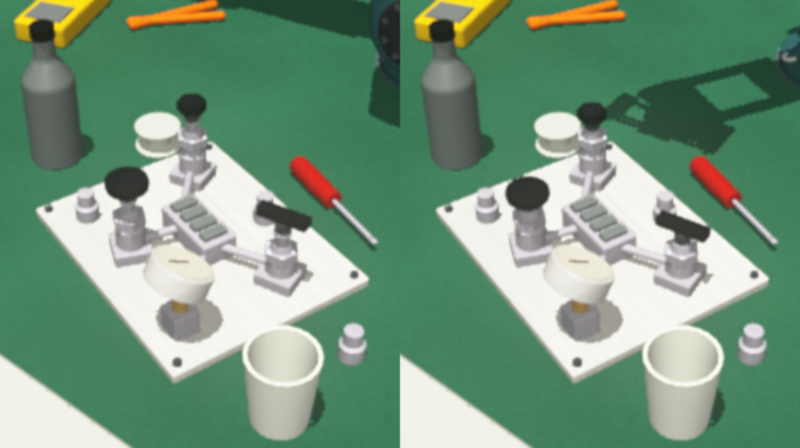

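The before and after pictures show all three caps about 14 mm lower, the loose things unmoved, and the hand clear.

```bash
python3 -c "
from workcell import arm
print(arm.hand_in())"
```

```text
the job is handed in; nothing more can be done
None
```

I pushed the bar, hex and round caps down to their stops in that order (about 10 N peak each, 13 s in all); the final pictures showed all three staying down, the loose things unmoved and the hand clear, and I handed the job in.

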